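# Tap a beacon's tapered shank home in the rail clamp

### The job

Lift the tall domed beacon out of the tray, lower its tapered steel shank into the tilted socket of the bronze clamp on the rail, and press or tap it home along the socket's axis until its black collar sits down on the socket's rim, so that the taper alone holds it. The bronze is brittle in this cold: never drop it in, push firmly but with no more than about 40 N, and do not swing the clamp to another tilt. Leave the short beacon, the grey connector and the spare clamp where they are.

Things in the scene. Friction and masses are not known exactly. Their poses are not given: they have to be found in the camera images.
- beacon: Tall orange beacon with a domed top, 0.3 kg, standing upright in either tray nest, collar on the tray's plate, shank in the hole. Origin: centre of the collar's underside; +z up through the dome. Black collar: radius 26 mm, z 0 to 8 mm. Orange cylindrical shell: radius 28 mm, z 8 to 72 mm (grasp here, any yaw, 56 mm wide); domed above, with a flat crown of radius 12 mm at z = 90 mm.
- beacon_top (a point): Middle of the flat crown on the tall beacon's dome, 90 mm above its origin: the place to press or tap. Axes as the beacon's.
- shank_tip (a point): Lower end of the tall beacon's round tapered steel shank, 52 mm below the beacon's origin; axes as the beacon's. The shank's radius is 15.5 mm at the collar and shrinks by 0.04 mm per mm to 13.6 mm; the tip is chamfered to 10.5 mm.
- socket_mouth (a point): Centre of the rim of the bronze clamp's tapered socket. z: the socket's axis, pointing out; y: level, along the rail. Octagonal bore, 15.2 mm from axis to wall at the mouth, shrinking by 0.04 mm per mm, 64 mm deep; flared rim, radius 17 mm, guides a shank up to 4 mm off centre; boss about 50 mm across. The collar's underside home on the rim has the beacon's origin at this point.
- socket_floor (a point): Bottom of the socket on its axis, 67 mm below the mouth; the shank never reaches it. Put in lightly, the shank jams with the collar about 4 mm (3 to 5) above the rim. From there it goes in little by little as the push along the axis grows, and stays there by friction when let go; 15 to 25 N (differs from run to run) brings the collar to the rim, a hard stop.
- clamp (a joint): Tilt of the bronze clamp about the rail, rad: 0 = socket straight up, growing as the mouth leans to the rack's -x (towards the robot). It starts at 0.15 to 0.42. Stiff with friction (4 N m): it stays put unless shoved hard.
- rack: Fixed aluminium rack: base plate 120 x 270 x 12 mm, two posts 97 mm high at y = +-115 mm, frosted round rail of radius 14 mm along y at height 65 mm. Origin: centre of the underside, z up. The clamp sits at the rail's middle, its socket's rim 90 mm from the rail's axis.
- tray: Fixed aluminium tray 270 x 130 mm with its top plate at height 75 mm. Origin: centre of the underside, z up. Two holes, 35 mm across, at x = -70 and +70 mm on its middle line; one holds the tall beacon, the other the short one.
- short_beacon: Short flat-topped orange beacon, not to be moved: shell radius 33 mm, 46 mm high above the tray's plate, a 15 mm plug in the hole, 0.3 kg. Origin: centre of its collar's underside, z up.
- connector: Grey plastic solar connector, loose on the table, 92 x 40 x 30 mm, not to be moved. Origin: under its housing's centre.
- spare_clamp: Spare bronze clamp half, a U-shaped block, loose on the table, 90 x 45 x 42 mm, not to be moved. Origin: under its centre.

How it is judged:
By the outcome, as a careful person would: the job done as asked, in the order asked, and still so for the second after the job is handed in, with the robot touching nothing.
It also fails if it takes over 48 s, if anything falls off the work surface, if the arm or the gripper's body presses on something with over 40 N, if the wrist force passes 120 N, or if a joint passes its speed limit or range.

### The arm

A 7-joint arm with a two-finger parallel gripper is mounted at the origin on the work surface. World frame = base frame: x ahead of the robot, y to its left, z up, the work surface at z = 0. Lengths are in m, angles in rad, forces in N, time in s.
With the tool pointing down it reaches from about 0.4 to 0.85 m from the base axis. Payload 4.5 kg.
Tool frame: the origin (TCP) lies at the very end of the fingers, on their centre line; the grasp point (between the pads) lies 19 mm behind it (r.grip_depth is the z of the grasp point in the tool frame, in m); z points along the fingers, y is the line along which they close (so a half turn about z gives the same grasp; the last joint's range is limited). The gripper opens to 88 mm and grips with 3 to 60 N. Pads are 18 mm wide; open, the fingers measure 123 mm over their backs; the gripper's body (75 mm by 187 mm) begins 45 mm behind the grasp point.
Start: joints at [-1.173, 0.689, -0.195, 1.565, 0.157, 0.902, -0.215], TCP at [0.222, 0.584, 0.239] pointing down, gripper open.
Joint ranges: [-3.01, 3.01], [-0.46, 2.08], [-1.47, 1.51], [0.13, 2.56], [-1, 4.14], [0.04, 2.09], [-2.66, 2.66]. Speed limits (rad/s): [2.57, 2.57, 3.14, 3.14, 3.14, 3.14, 3.14].

### API

Orientations are given as a unit quaternion [x, y, z, w].
In Python, from plant import r, ticket, readout, snapshot, camera_params gives the robot as it stands (r), with the cameras as plain functions, the job (ticket) and the readings (readout).
- The arm moves only by the shell command python3 steer.py 'ROWS' [FORCE]. ROWS is a JSON list that holds a single list of rows (three levels of brackets), with 1 to 10 rows, each of 7 numbers: the opening from 0.0 (shut) to 1.0 (fully open), then dx, dy, dz in fractions of the full range, 1 being 0.8 m, then a rotation vector rx, ry, rz in normalised numbers (1 is 2 rad); each row is the pose to reach, as a shift and turn from the pose commanded when the command began, along the tool's axes at that moment; what a row does not reach only later rows make up. A row lasts 1/10 s, in which the tool goes at most 0.05 m and 0.15 rad, less where a joint would pass 70% of its speed; a pose out of reach is approached as far as the arm can. The fingers move at their own pace and stop on an object; FORCE is the grip in N (left out, the last holds). Time passes only in rows, so rows that do not move let the fingers close. It prints the time, the measured TCP pose, the force, the opening and the grip force at its end. Input that does not fit is refused with a message, and nothing moves.
- readout.get_state(): the state, without advancing time (a new reading comes with each control period).
- snapshot(name): name is "scene" or "top"; returns the picture (420x560x3 uint8, red, green, blue); there is no depth.
- camera_params(name): a dict with "fx", "fy", "cx", "cy" (pixels), "rvec" (rotation vector, rad) and "tvec" (3), from world to camera coordinates, as OpenCV has them. Camera axes: x right, y down, z forward; pixel columns grow to the right and rows downward; lengths in m; the calibration is good to about 2 mm. A picture is of the moment at which its call begins. camera_params takes no time and is no camera call.
- ticket.finish_job(): hands the job in; it is judged then, once.
The state is a dict: "clock": time; "q": joint angles; "qd": joint speeds; "joint_torque": joint torques, N m; "tool_pos": TCP position; "eef_rot": TCP orientation; "contact_force": force on the tool from outside, world axes, zero at the start; "moment": the same for the moment, N m; "opening": opening from 0.0 (shut) to 1.0 (fully open); "finger_force": force on a finger pad.
Only numpy, scipy, OpenCV 4.12 (cv2) and the standard library are available. Lean on these libraries where they do the work, as an engineer would, in place of code of your own. Each camera call takes 0.05 s, during which the arm holds its last target. There are 200 camera calls.

## Working session

There is one attempt and no reset: what is moved stays moved. The work goes in short steps, Python scripts to look and compute and a shell command to move; the robot and the scene stay as the last step left them, time stands still between calls to the robot, and variables do not carry over. Pictures are saved under pics/ and viewed, at most 10 in all, crops included, and the job is handed in when it is done.

```bash
ls; mkdir -p pics; python3 - <<'E'
from plant import r, ticket, readout, snapshot, camera_params
import cv2
for n in("scene","top"):
    cv2.imwrite(f"pics/{n}0.png",snapshot(n)[:,:,::-1]); print(n,camera_params(n))
print(readout.get_state(), r.grip_depth)
E
```

```text
pics
plant.py
steer.py
scene {'fx': 544.3964145153872, 'fy': 544.3964145153872, 'cx': 273.37928622748876, 'cy': 212.14797134070832, 'rvec': array([ 1.97401163,  0.83690861, -0.50318466]), 'tvec': array([-0.39727108, -0.09655468,  1.52099217])}
top {'fx': 501.99418571750994, 'fy': 501.99418571750994, 'cx': 284.46261541911036, 'cy': 206.76391134969913, 'rvec': array([ 2.13230156, -2.11577996,  0.18772164]), 'tvec': array([-0.03160492,  0.60662949,  0.95866549])}
{'clock': 0.1, 'q': array([-1.17316114,  0.68988503, -0.19453521,  1.56622495,  0.15726332,
        0.90250357, -0.21510176]), 'qd': array([ 0.00041414, -0.00224197,  0.00068926,  0.00047386,  0.00023516,
        0.00107683,  0.00083435]), 'joint_torque': array([-3.84883766e-03, -5.28497744e+01, -1.27152745e+00, -1.53837365e+01,
       -5.25327923e-02,  1.93686727e-03,  4.88154762e-05]), 'tool_pos': array([0.22223712, 0.58355089, 0.23800404]), 'eef_rot': array([ 1.80885489e-01,  9.83503824e-01, -8.09842161e-04, -1.06808377e-04]), 'contact_force': array([-0.2016248 ,  0.23211593,  0.68406566]), 'moment': array([ 0.02352887,  0.0189206 , -0.00808009]), 'finger_force': 0.0, 'opening': 1.0009384727945183} -0.0187
```

View pics/scene0.png

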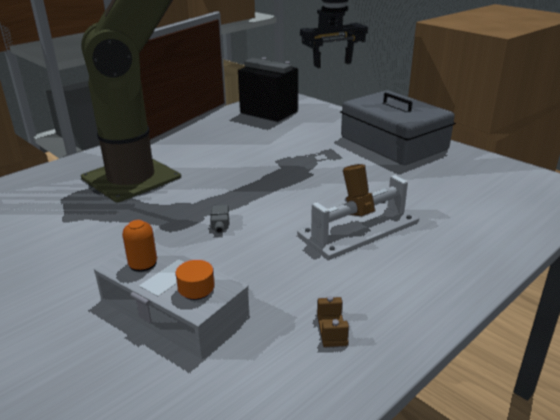

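View pics/top0.png

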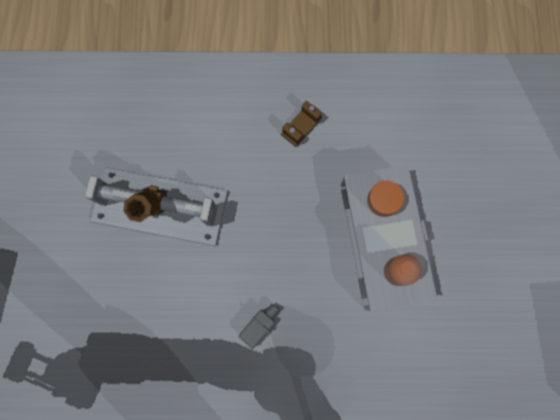

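Scene shows the tall beacon at about (140,245) and the clamp's mouth at about (356,170). In the top view the tall beacon is at (403,270) and the mouth at (137,207). I'll enlarge these areas.

```bash
python3 - <<'E'
import cv2,numpy as np
s=cv2.imread("pics/scene0.png");t=cv2.imread("pics/top0.png")
def c(im,u,v,w,h,k): return cv2.resize(im[v:v+h,u:u+w],None,fx=k,fy=k,interpolation=cv2.INTER_CUBIC)
a=np.vstack([np.hstack([c(s,290,150,133,100,3),c(t,80,160,133,100,3)]),np.hstack([c(s,90,200,133,100,3),c(t,340,200,133,100,3)])])
cv2.imwrite("pics/crop0.png",cv2.convertScaleAbs(a,alpha=1.4))
E
```

```text
(no output)
```

View pics/crop0.png

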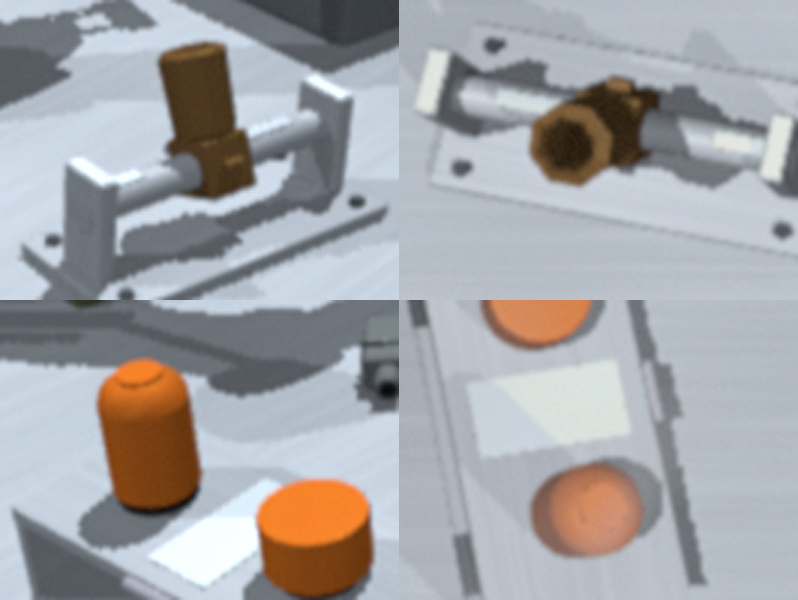

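The crops show the mouth centre at scene (354.3,167.7) / top (136.8,208.2) and the crown at scene (136.8,224) / top (407,268.5). Next I'll triangulate and fit models.

```bash
cat > h.py <<'E'
import cv2,numpy as np
from plant import r, ticket, readout, snapshot, camera_params
from scipy.optimize import least_squares,minimize
from scipy.spatial.transform import Rotation as R
C={n:camera_params(n) for n in("scene","top")}
def proj(n,P):
    c=C[n];K=np.array([[c["fx"],0,c["cx"]],[0,c["fy"],c["cy"]],[0,0,1]])
    return cv2.projectPoints(np.atleast_2d(P).astype(float),c["rvec"],c["tvec"],K,None)[0][:,0]
def tri(a,b):
    f=lambda p:np.r_[proj("scene",p)[0]-a,proj("top",p)[0]-b]
    s=least_squares(f,[.6,0,.1]);return s.x,s.fun
def beacon_model(short=False):
    th=np.linspace(0,2*np.pi,40)
    z=[(.026,0),(.026,.008),(.028,.008),(.028,.072),(.0265,.078),(.0225,.084),(.012,.090)]
    if short:z=[(.033,.004),(.033,.046)]
    return np.vstack([np.c_[q*np.cos(th),q*np.sin(th),0*th+h] for q,h in z])
def hullmask(n,P):
    m=np.zeros((420*4,560*4),np.uint8);h=cv2.convexHull(((proj(n,P)+.5)*4*16).astype(np.int32))
    cv2.fillConvexPoly(m,h,255,shift=4);return cv2.resize(m,(560,420),interpolation=cv2.INTER_AREA)/255.
def orange(im):
    hsv=cv2.cvtColor(im,cv2.COLOR_BGR2HSV)
    return ((hsv[...,0]<14)&(hsv[...,1]>130)&(hsv[...,2]>110)).astype(float)
E
python3 - <<'E'
from h import *
m,e=tri([354.3,167.7],[136.8,208.2]);print("mouth",m,e)
b,e=tri([136.8,224.1],[407.3,268.4]);print("crown",b,e)
pl,e=tri([319.8,206.5],[91,187.2]);print("postL",pl,e)
pr,e=tri([398.8,179.2],[206.8,209.2]);print("postR",pr,e)
# rack fit
ob=[("scene",[319.8,206.5],0),("top",[91,187.2],0),("scene",[398.8,179.2],1),("top",[206.8,209.2],1),("scene",[354.3,167.7],2),("top",[136.8,208.2],2)]
pts=lambda v:R.from_euler('z',v[2]).apply(np.array([[0,.115,.097],[0,-.115,.097],[-.09*np.sin(v[3]),0,.065+.09*np.cos(v[3])]]))+[v[0],v[1],0]
for sw in(0,1):
  idx=[(1,0,2),(0,1,2)][sw]
  f=lambda v:np.concatenate([proj(n,pts(v)[idx[i]])[0]-p for n,p,i in ob])
  c=(pl+pr)/2;d=pl-pr if sw else pr-pl
  s=least_squares(f,[c[0],c[1],np.arctan2(d[1],d[0])-np.pi/2,.28]);print(sw,s.x,s.fun.round(1)); print(pts(s.x)[2])
# beacon
S={n:orange(cv2.imread(f"pics/{n}0.png")) for n in C}
M=beacon_model()
box={"scene":(slice(205,275),slice(115,160)),"top":(slice(245,295),slice(375,430))}
g=lambda v:sum(np.abs(hullmask(n,M+v)-S[n])[box[n]].sum() for n in C)
s=minimize(g,b-[0,0,.09],method="Nelder-Mead",options=dict(initial_simplex=[b-[0,0,.09]+np.array(d)*.006 for d in([0,0,0],[1,0,0],[0,1,0],[0,0,1])]))
print("beacon",s.x,s.fun,[S[n][box[n]].sum() for n in C])
E
```

```text
mouth [0.58624114 0.244809   0.14394384] [-0.32730607  0.10590604 -0.19802208 -0.19864406]
crown [ 0.47840448 -0.24442391  0.16338879] [-0.02341895 -0.00070969 -0.01934875 -0.01143581]
postL [0.58348105 0.30243835 0.06184493] [ 46.79531297 -15.52075463  28.84268901  29.250943  ]
postR [0.64363524 0.17626119 0.1278136 ] [-44.78819909  13.91645486 -29.67778944 -29.25764669]
0 [ 0.61207661  0.24565136 -2.61666532 -0.26450638] [ 49.3 -38.2  -0.3  41.  -45.1  36.  -10.3 -38.4  -1.4  -0.8   4.7  -3.9]
[0.59171559 0.23385982 0.15186995]
1 [0.61207654 0.24565125 0.52494468 0.26450128] [ 49.3 -38.2  -0.3  41.  -45.1  36.  -10.3 -38.4  -1.4  -0.8   4.7  -3.9]
[0.59171611 0.23385958 0.15187007]
beacon [ 0.4725315  -0.24014468  0.07488307] 1861.4274509803922 [np.float64(392.0), np.float64(191.0)]
```

```bash
sed -i 's/hsv\[...,0\]<14)&(hsv\[...,1\]>130)&(hsv\[...,2\]>110/hsv[...,0]<20)\&(hsv[...,1]>110)\&(hsv[...,2]>60/' h.py
python3 - <<'E'
from h import *
pl,e=tri([319.8,206.5],[206.8,209.2]);print("post1",pl,e)
pr,e=tri([398.8,179.2],[91,187.2]);print("post2",pr,e)
ob=[("scene",[319.8,206.5],1),("top",[206.8,209.2],1),("scene",[398.8,179.2],0),("top",[91,187.2],0),("scene",[354.3,167.7],2),("top",[136.8,208.2],2)]
pts=lambda v:R.from_euler('z',v[2]).apply(np.array([[0,.115,.097],[0,-.115,.097],[-.09*np.sin(v[3]),0,.065+.09*np.cos(v[3])]]))+[v[0],v[1],0]
f=lambda v:np.concatenate([proj(n,pts(v)[i])[0]-p for n,p,i in ob])
c=(pl+pr)/2;d=pr-pl
s=least_squares(f,[c[0],c[1],np.arctan2(d[1],d[0])-np.pi/2,.28]);print(s.x,s.fun.round(1)); print(pts(s.x)[2])
S={n:orange(cv2.imread(f"pics/{n}0.png")) for n in C}
M=beacon_model()
box={"scene":(slice(205,275),slice(115,160)),"top":(slice(245,295),slice(375,430))}
g=lambda v:sum(np.abs(hullmask(n,M+v)-S[n])[box[n]].sum() for n in C)
b=np.array([.478,-.244,.074])
s=minimize(g,b,method="Nelder-Mead",options=dict(initial_simplex=[b+np.array(d)*.006 for d in([0,0,0],[1,0,0],[0,1,0],[0,0,1])]))
print("beacon",s.x,s.fun,[S[n][box[n]].sum() for n in C])
for n in C: print(n,[(S[n]-hullmask(n,M+s.x))[box[n]].sum()])
E
```

```text
post1 [0.59386015 0.12368069 0.09627291] [-0.3737526   0.09375907 -0.25653032 -0.23289919]
post2 [0.63610457 0.35228225 0.09381358] [-0.13991462  0.05451467 -0.08343002 -0.09138734]
[ 0.61545019  0.23703449 -0.18508024  0.34112594] [-0.1 -0.2 -0.5 -0.5 -0.4 -0.8  0.4 -0.7 -1.  -2.   0.1 -0.6]
[0.58585506 0.24257538 0.14981407]
beacon [ 0.47491118 -0.24415133  0.07449965] 668.4862745098039 [np.float64(1305.0), np.float64(482.0)]
scene [np.float64(-163.89411764705883)]
top [np.float64(-499.5882352941176)]
```

```bash
cat > ov.py <<'E'
from h import *
def crop(im,u,v,w,h,k): return cv2.resize(im[v:v+h,u:u+w],None,fx=k,fy=k,interpolation=cv2.INTER_CUBIC)
def circ(c,ax,rad):
    ax=ax/np.linalg.norm(ax);e=np.cross(ax,[0,1,0]);e/=np.linalg.norm(e);f=np.cross(ax,e);t=np.linspace(0,2*np.pi,60)
    return c+rad*(np.outer(np.cos(t),e)+np.outer(np.sin(t),f))
def draw(im,n,P,u,v,k,col):
    q=((proj(n,P)-[u,v]+.5)*k-.5)
    cv2.polylines(im,[(q*8).round().astype(np.int32)],False,col,1,cv2.LINE_AA,3)
E
python3 - <<'E'
from ov import *
x,y,w=.61545,.23703,-.18508
out=[]
for n,bx in(("scene",(325,155,66,50)),("top",(100,180,66,50))):
    im=cv2.convertScaleAbs(crop(cv2.imread(f"pics/{n}0.png"),*bx,6),alpha=1.5)
    for t,col in((.34,(0,255,0)),):
        ax=R.from_euler('z',w).apply([-np.sin(t),0,np.cos(t)]);m=np.array([x,y,.065])+.09*ax
        for rad in(.025,.017): draw(im,n,circ(m,ax,rad),bx[0],bx[1],6,col)
        draw(im,n,np.array([m-.09*ax,m]),bx[0],bx[1],6,(255,0,0))
    out.append(im)
o2=[]
for n,bx in(("scene",(108,205,66,50)),("top",(370,245,66,50))):
    im=cv2.convertScaleAbs(crop(cv2.imread(f"pics/{n}0.png"),*bx,6),alpha=1.3)
    b=np.array([.4765,-.2442,.0745]);z=np.array([0,0,1.])
    for h,rad in((0,.026),(.008,.028),(.072,.028),(.09,.012)): draw(im,n,circ(b+h*z,z,rad),bx[0],bx[1],6,(255,255,0))
    o2.append(im)
cv2.imwrite("pics/ov1.png",np.vstack([np.hstack(out),np.hstack(o2)]))
E
```

```text
(no output)
```

View pics/ov1.png

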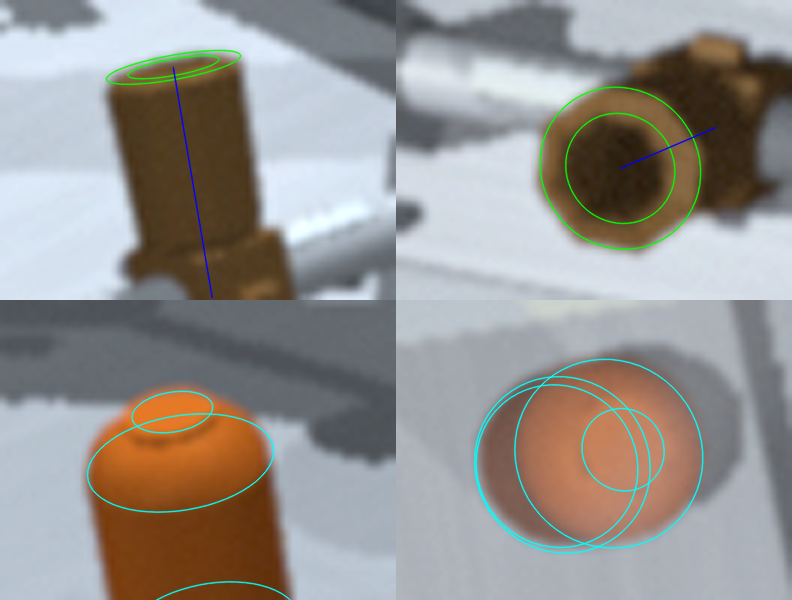

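The overlay matches in both views: the rim at t≈0.34 and the beacon circles sit on the outlines. Next step is moving above the beacon via a waypoint.

```bash
cat > to.py <<'E'
from h import *
B=np.array([.4765,-.2442,.0748])
t=.34;Rk=R.from_euler('z',-.18508)
AX=Rk.apply([-np.sin(t),0,np.cos(t)]);MO=np.array([.61545,.23703,.065])+.09*AX
def to(p,q=None,q0=None,p0=None):
    s=readout.get_state();p0=s["tool_pos"] if p0 is None else p0;T=R.from_quat(s["eef_rot"]) if q0 is None else q0
    d=T.inv().apply(np.array(p)-p0);o=(T.inv()*q).as_rotvec() if q is not None else np.zeros(3)
    return d.round(4),o.round(4)
E
python3 - <<'E'
from to import *
print(MO,AX)
s=readout.get_state();print(to([.42,.2,.24]))
print(to(B+[0,0,.135],p0=np.array([.42,.2,.24])))
E
```

```text
[0.58594875 0.2425533  0.14984792] [-0.32779164  0.06137002  0.94275467]
(array([-0.3213, -0.2881, -0.0015]), array([0., 0., 0.]))
(array([-0.2108, -0.395 ,  0.0309]), array([0., 0., 0.]))
```

The rows are not in the units I measure in: shifts go in shares of 0.8 m and turns go in shares of 2 rad. I convert before sending: -0.321 m / 0.8 = -0.4013, -0.294 m / 0.8 = -0.3675.

```bash
python3 steer.py '[[[1, -0.0463, -0.0413, 0, 0, 0, 0], [1, -0.0913, -0.0825, 0, 0, 0, 0], [1, -0.1375, -0.1225, 0, 0, 0, 0], [1, -0.1838, -0.1638, 0, 0, 0, 0], [1, -0.2288, -0.205, 0, 0, 0, 0], [1, -0.275, -0.2463, 0, 0, 0, 0], [1, -0.3213, -0.2875, 0, 0, 0, 0], [1, -0.3675, -0.3288, 0, 0, 0, 0], [1, -0.4013, -0.36, 0, 0, 0, 0], [1, -0.4013, -0.36, 0, 0, 0, 0]]]'
python3 - <<'E'
from to import *
print(to(B+[0,0,.135]), readout.get_state()["q"].round(2))
E
```

```text
clock: 1.1
tool_pos: [0.422, 0.1944, 0.2383]
eef_rot: [0.186, 0.983, -0.002, 0.0]
contact_force: [-0.2, 1.0, -0.4]
opening: 1.001
finger_force: 0.0
(array([-0.211 , -0.3882,  0.0303]), array([0., 0., 0.])) [-0.37  0.49 -0.25  2.03  0.2   0.65  0.45]
```

In the tool's units: -0.388 m / 0.8 = -0.485, -0.344 m / 0.8 = -0.43.

```bash
python3 steer.py '[[[1, -0.0288, -0.0538, 0, 0, 0, 0], [1, -0.0575, -0.1075, 0, 0, 0, 0], [1, -0.0875, -0.1613, 0, 0, 0, 0], [1, -0.1175, -0.215, 0, 0, 0, 0], [1, -0.1463, -0.2688, 0, 0, 0, 0], [1, -0.175, -0.3225, 0, 0, 0, 0], [1, -0.205, -0.3763, 0, 0, 0, 0], [1, -0.235, -0.43, 0, 0, 0, 0], [1, -0.2638, -0.485, 0, 0, 0, 0], [1, -0.2638, -0.485, 0.025, 0, 0, 0]]]'
python3 steer.py '[[[1, 0, 0, 0, 0, 0, 0]]]'
python3 - <<'E'
from to import *
down=R.from_quat([.1809,.9835,0,0]);down=R.from_quat(down.as_quat())
print(to(B+[0,0,.032],down), readout.get_state()["q"].round(2))
E
```

```text
clock: 2.1
tool_pos: [0.4804, -0.2457, 0.2197]
eef_rot: [0.186, 0.982, -0.003, 0.003]
contact_force: [0.4, 0.0, -0.9]
opening: 1.0
finger_force: 0.0
clock: 2.2
tool_pos: [0.4776, -0.2371, 0.2166]
eef_rot: [0.182, 0.983, 0.001, -0.002]
contact_force: [-0.5, 0.0, 0.7]
opening: 1.002
finger_force: 0.0
(array([-0.002 , -0.0071,  0.1098]), array([ 0.0006, -0.0046, -0.0022])) [ 0.55  0.61 -0.29  1.86  0.25  0.71  1.33]
```

```bash
python3 steer.py '[[[1, 0, 0, 0, 0, 0, 0], [1, 0, 0, 0, 0, 0, 0], [1, 0, 0, 0, 0, 0, 0]]]'
python3 - <<'E'
from to import *
print(to(B+[0,0,.032],R.from_quat([.1809,.9835,0,0])))
E
```

```text
clock: 2.5
tool_pos: [0.4797, -0.2355, 0.2195]
eef_rot: [0.18, 0.984, 0.0, 0.001]
contact_force: [-0.6, 0.5, 0.1]
opening: 1.004
finger_force: 0.0
(array([ 1.000e-04, -9.300e-03,  1.127e-01]), array([0.0005, 0.001 , 0.0026]))
```

In the tool's units: 0.112 m / 0.8 = 0.14, 0.1 m / 0.8 = 0.125.

```bash
python3 steer.py '[[[1, 0, -0.0113, 0.0375, 0, 0, 0], [1, 0, -0.0113, 0.0688, 0, 0, 0], [1, 0, -0.0113, 0.1, 0, 0, 0], [1, 0, -0.0113, 0.125, 0, 0, 0], [1, 0, -0.0113, 0.14, 0, 0, 0], [1, 0, -0.0113, 0.14, 0, 0, 0], [1, 0, -0.0113, 0.14, 0, 0, 0], [1, 0, -0.0113, 0.14, 0, 0, 0]]]'
python3 - <<'E'
from to import *
print(to(B+[0,0,.032]))
for n in C: cv2.imwrite(f"pics/{n}1.png",snapshot(n)[:,:,::-1])
from ov import *
a=np.hstack([crop(cv2.imread(f"pics/{n}1.png"),*bx,5) for n,bx in(("scene",(105,185,80,100)),("top",(365,220,80,100)))])
cv2.imwrite("pics/c1.png",cv2.convertScaleAbs(a,alpha=1.3))
E
```

```text
clock: 3.3
tool_pos: [0.4767, -0.2455, 0.1078]
eef_rot: [0.181, 0.984, -0.0, 0.001]
contact_force: [0.1, 0.4, 1.2]
opening: 1.004
finger_force: 0.0
(array([0.0006, 0.0011, 0.001 ]), array([0., 0., 0.]))
```

View pics/c1.png

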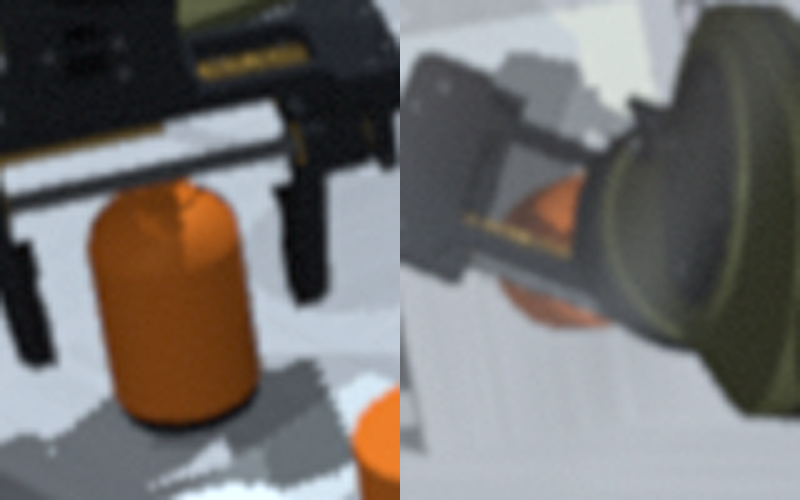

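The fingers straddle the beacon evenly (fingertips about scene (112,257) and (166,245)), and the palm is clear of the crown. I'll grip now.

In the tool's units: -0.17 m / 0.8 = -0.2125, -0.15 m / 0.8 = -0.1875.

```bash
python3 steer.py '[[[0.5, 0, 0, 0, 0, 0, 0], [0.3, 0, 0, 0, 0, 0, 0], [0.3, 0, 0, 0, 0, 0, 0], [0.3, 0, 0, 0, 0, 0, 0], [0.3, 0, 0, 0, 0, 0, 0], [0.3, 0, 0, 0, 0, 0, 0], [0.3, 0, 0, 0, 0, 0, 0]]]' 50
python3 steer.py '[[[0.3, 0, 0, -0.0125, 0, 0, 0], [0.3, 0, 0, -0.0375, 0, 0, 0], [0.3, 0, 0, -0.075, 0, 0, 0], [0.3, 0, 0, -0.1125, 0, 0, 0], [0.3, 0, 0, -0.15, 0, 0, 0], [0.3, 0, 0, -0.1875, 0, 0, 0], [0.3, 0, 0, -0.2125, 0, 0, 0], [0.3, 0, 0, -0.2125, 0, 0, 0]]]'
python3 - <<'E'
from to import *
q=R.from_quat([.1809,.9835,0,0]);a=q.apply([0,0,1]);qt=R.align_vectors([-AX],[a])[0]*q
print(to([.48,.2,.26]))
# target: tcp at origin + .032 along axis, 90 mm above -> shank tip 38 above mouth
print(to(MO+AX*(.032+.09),qt))
print(qt.as_quat())
E
```

```text
clock: 4.1
tool_pos: [0.476, -0.2451, 0.1067]
eef_rot: [0.181, 0.984, 0.0, 0.0]
contact_force: [0.5, 0.9, 0.5]
opening: 0.624
finger_force: 50.0
clock: 4.9
tool_pos: [0.477, -0.246, 0.2795]
eef_rot: [0.181, 0.983, -0.001, 0.003]
contact_force: [-0.1, -0.8, -3.3]
opening: 0.624
finger_force: 50.0
(array([0.1562, 0.4178, 0.0184]), array([0., 0., 0.]))
(array([0.1123, 0.4881, 0.0138]), array([-6.100e-02, -3.291e-01, -2.000e-04]))
[ 1.78292546e-01  9.69324043e-01 -5.37704164e-04  1.69181495e-01]
```

In the tool's units: 0.4 m / 0.8 = 0.5, 0.38 m / 0.8 = 0.475, -0.05 rad / 2 = -0.025.

```bash
python3 steer.py '[[[0.3, 0.01, 0.0438, 0, 0, -0.01, 0], [0.3, 0.0225, 0.1, 0, -0.005, -0.025, 0], [0.3, 0.035, 0.1563, 0, -0.01, -0.045, 0], [0.3, 0.0488, 0.2125, 0, -0.015, -0.07, 0], [0.3, 0.0613, 0.2688, 0, -0.0175, -0.095, 0], [0.3, 0.075, 0.325, 0, -0.0215, -0.115, 0], [0.3, 0.0875, 0.3813, 0, -0.025, -0.135, 0], [0.3, 0.1, 0.4375, 0, -0.0275, -0.15, 0], [0.3, 0.11, 0.475, 0, -0.03, -0.16, 0], [0.3, 0.115, 0.5, 0, -0.0305, -0.1645, 0]]]'
python3 steer.py '[[[0.3, 0, 0, 0, 0, 0, 0], [0.3, 0, 0, 0, 0, 0, 0], [0.3, 0, 0, 0, 0, 0, 0]]]'
python3 - <<'E'
from to import *
qt=R.from_quat([ 1.78292546e-01,9.69324043e-01,-5.37704164e-04,1.69181495e-01])
print(to(MO+AX*(.032+.09),qt),readout.get_state()["q"].round(2))
E
```

```text
clock: 5.9
tool_pos: [0.5303, 0.1648, 0.2751]
eef_rot: [0.176, 0.97, 0.0, 0.165]
contact_force: [0.5, -0.6, -3.2]
opening: 0.624
finger_force: 50.0
clock: 6.2
tool_pos: [0.5316, 0.1589, 0.2759]
eef_rot: [0.18, 0.97, -0.001, 0.166]
contact_force: [-0.6, -0.4, -2.4]
opening: 0.619
finger_force: 50.0
(array([0.0226, 0.0897, 0.0095]), array([-0.0028, -0.0067, -0.0021])) [-0.49  0.45 -0.01  2.02  0.5   0.46  0.28]
```

In the tool's units: 0.0897 m / 0.8 = 0.1121, 0.0095 m / 0.8 = 0.0119, -0.006 rad / 2 = -0.003.

```bash
python3 steer.py '[[[0.3, 0.0088, 0.0375, 0, 0, -0.003, 0], [0.3, 0.02, 0.075, 0.0063, 0, -0.003, 0], [0.3, 0.0263, 0.1038, 0.0113, 0, -0.003, 0], [0.3, 0.0283, 0.1121, 0.0119, 0, -0.003, 0], [0.3, 0.0283, 0.1121, 0.0119, 0, -0.003, 0], [0.3, 0.0283, 0.1121, 0.0119, 0, -0.003, 0], [0.3, 0.0283, 0.1121, 0.0119, 0, -0.003, 0]]]'
python3 - <<'E'
from to import *
from ov import *
qt=R.from_quat([ 1.78292546e-01,9.69324043e-01,-5.37704164e-04,1.69181495e-01])
out=[]
for n,bx in(("scene",(315,90,80,100)),("top",(95,155,80,100))):
    im=snapshot(n)[:,:,::-1];cv2.imwrite(f"pics/{n}2.png",im)
    im=cv2.convertScaleAbs(crop(np.ascontiguousarray(im),*bx,5),alpha=1.4)
    s=readout.get_state();T=R.from_quat(s["eef_rot"]);a=-T.apply([0,0,1]);o=s["tool_pos"]-.032*a
    for h,rad in((0,.026),(.008,.028),(.072,.028),(-.052,.0136)): draw(im,n,circ(o+h*a,a,rad),bx[0],bx[1],5,(255,255,0))
    draw(im,n,circ(MO,AX,.025),bx[0],bx[1],5,(0,255,0));draw(im,n,np.array([MO,MO+.15*AX]),bx[0],bx[1],5,(0,255,0))
    out.append(im)
cv2.imwrite("pics/c2.png",np.hstack(out))
print(to(MO+AX*(.032+.09),qt),np.degrees(np.arccos(a@AX)))
E
```

```text
clock: 6.9
tool_pos: [0.5465, 0.2499, 0.266]
eef_rot: [0.18, 0.969, -0.001, 0.169]
contact_force: [0.6, -1.0, -2.8]
opening: 0.625
finger_force: 50.0
(array([ 0.0006, -0.001 ,  0.001 ]), array([-0.0006,  0.0008, -0.0021])) 0.05929479457959643
```

View pics/c2.png

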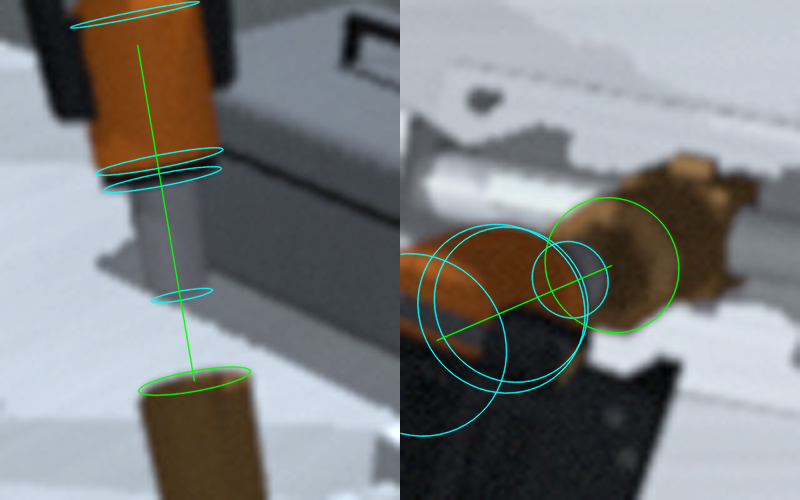

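The scene view shows the shank lined up with the socket: its tip is at about crop (180,292) and its axis is about 1.5 mm left of the overlay. That's within the flare's 4 mm, so I'll lower it along the axis.

In the tool's units: 0.05 m / 0.8 = 0.0625, 0.04 m / 0.8 = 0.05.

```bash
python3 steer.py '[[[0.3, 0, 0, 0.0125, 0, 0, 0], [0.3, 0, 0, 0.025, 0, 0, 0], [0.3, 0, 0, 0.0375, 0, 0, 0], [0.3, 0, 0, 0.0438, 0, 0, 0], [0.3, 0, 0, 0.05, 0, 0, 0], [0.3, 0, 0, 0.0563, 0, 0, 0], [0.3, 0, 0, 0.0625, 0, 0, 0], [0.3, 0, 0, 0.0625, 0, 0, 0]]]'
cat > f.py <<'E'
from to import *
s=readout.get_state();T=R.from_quat(s["eef_rot"]);d=s["tool_pos"]-MO
qt=R.from_quat([ 1.78292546e-01,9.69324043e-01,-5.37704164e-04,1.69181495e-01])
print("axial force",s["contact_force"]@AX,"tool-frame F",T.inv().apply(s["contact_force"]).round(1),"M",T.inv().apply(s["moment"]).round(2),"origin above rim mm",1e3*(d@AX-.032),"shift",to(MO+AX*.032,qt))
E
python3 f.py
```

```text
clock: 7.8
tool_pos: [0.562, 0.2494, 0.2177]
eef_rot: [0.178, 0.969, -0.001, 0.169]
contact_force: [-1.9, 0.5, -4.2]
opening: 0.622
finger_force: 50.0
axial force -3.3048942998255586 tool-frame F [ 3.2 -0.4  3.3] M [ 0.19  1.04 -0.05] origin above rim mm 40.243033201189704 shift (array([-0.0012, -0.0021,  0.0402]), array([-0.0006, -0.0011,  0.0004]))
```

In the tool's units: 0.03 m / 0.8 = 0.0375, 0.027 m / 0.8 = 0.0338.

```bash
python3 steer.py '[[[0.3, 0, 0, 0.0075, 0, 0, 0], [0.3, 0, 0, 0.015, 0, 0, 0], [0.3, 0, 0, 0.0225, 0, 0, 0], [0.3, 0, 0, 0.0288, 0, 0, 0], [0.3, 0, 0, 0.0338, 0, 0, 0], [0.3, 0, 0, 0.0375, 0, 0, 0], [0.3, 0, 0, 0.0375, 0, 0, 0]]]'; python3 f.py
```

```text
clock: 8.5
tool_pos: [0.5715, 0.2475, 0.189]
eef_rot: [0.178, 0.97, -0.001, 0.168]
contact_force: [-3.7, 0.9, -6.2]
opening: 0.625
finger_force: 50.0
axial force -4.576802902311888 tool-frame F [ 5.6 -0.8  4.6] M [ 0.34  1.75 -0.01] origin above rim mm 9.937140157515726 shift (array([-0.0016, -0.002 ,  0.0099]), array([-0.001 , -0.0017,  0.0007]))
```

In the tool's units: 0.005 m / 0.8 = 0.0063, 0.001 m / 0.8 = 0.0013.

```bash
python3 steer.py '[[[0.3, 0.0013, 0, 0, 0, 0, 0], [0.3, 0.0013, 0, 0.0025, 0, 0, 0], [0.3, 0.0013, 0, 0.005, 0, 0, 0], [0.3, 0.0013, 0, 0.0063, 0, 0, 0], [0.3, 0.0013, 0, 0.0063, 0, 0, 0]]]'; python3 f.py
```

```text
clock: 9.0
tool_pos: [0.5719, 0.2476, 0.1866]
eef_rot: [0.178, 0.969, -0.001, 0.169]
contact_force: [-14.1, -0.6, 12.4]
opening: 0.626
finger_force: 50.0
axial force 16.27035487869344 tool-frame F [  8.2  -4.7 -16.3] M [1.31 2.2  0.02] origin above rim mm 7.603044423065711 shift (array([-0.0021, -0.002 ,  0.0076]), array([-0.0002, -0.0002,  0.0001]))
```

In the tool's units: 0.0015 m / 0.8 = 0.0019, -0.001 m / 0.8 = -0.0013.

```bash
python3 steer.py '[[[0.3, 0.0019, -0.0013, 0, 0, 0, 0], [0.3, 0.0019, -0.0013, 0, 0, 0, 0], [0.3, 0.0019, -0.0013, 0, 0, 0, 0]]]'; python3 f.py
```

```text
clock: 9.3
tool_pos: [0.5715, 0.2476, 0.1864]
eef_rot: [0.178, 0.969, 0.0, 0.17]
contact_force: [-11.0, -1.0, 9.4]
opening: 0.626
finger_force: 50.0
axial force 12.448340659020724 tool-frame F [  6.2  -4.2 -12.5] M [0.98 1.7  0.06] origin above rim mm 7.522392415469501 shift (array([-0.0024, -0.0019,  0.0075]), array([ 0.0018,  0.0014, -0.0003]))
```

In the tool's units: 0.003 m / 0.8 = 0.0038, -0.002 m / 0.8 = -0.0025.

```bash
python3 steer.py '[[[0.3, 0.0025, -0.0013, 0, 0, 0, 0], [0.3, 0.0038, -0.0025, 0, 0, 0, 0], [0.3, 0.0038, -0.0025, 0, 0, 0, 0]]]'; python3 f.py
```

```text
clock: 9.6
tool_pos: [0.5703, 0.2476, 0.1853]
eef_rot: [0.178, 0.969, 0.002, 0.171]
contact_force: [-0.6, 1.4, -0.3]
opening: 0.623
finger_force: 50.0
axial force -0.011878814393572473 tool-frame F [1.2 1.1 0. ] M [-0.25  0.62 -0.01] origin above rim mm 6.888197572571385 shift (array([-0.0038, -0.0014,  0.0069]), array([ 0.0049,  0.0034, -0.0007]))
```

In the tool's units: 0.003 m / 0.8 = 0.0038, 0.002 m / 0.8 = 0.0025.

```bash
python3 steer.py '[[[0.3, 0, 0, 0.0013, 0, 0, 0], [0.3, 0, 0, 0.0025, 0, 0, 0], [0.3, 0, 0, 0.0038, 0, 0, 0], [0.3, 0, 0, 0.0038, 0, 0, 0], [0.3, 0, 0, 0.0038, 0, 0, 0]]]'; python3 f.py
```

```text
clock: 10.1
tool_pos: [0.5706, 0.2476, 0.1815]
eef_rot: [0.178, 0.969, 0.001, 0.17]
contact_force: [2.5, 4.1, 3.3]
opening: 0.628
finger_force: 50.0
axial force 2.5116546158257367 tool-frame F [-1.8  4.9 -2.5] M [-1.24 -0.12 -0.04] origin above rim mm 3.1497344819991153 shift (array([-0.0048, -0.0013,  0.0032]), array([ 0.0041,  0.0018, -0.0001]))
```

In the tool's units: 0.003 m / 0.8 = 0.0038, 0.0015 m / 0.8 = 0.0019.

```bash
python3 steer.py '[[[0.3, -0.0006, 0.0019, 0.0013, 0, 0, 0], [0.3, -0.0006, 0.0019, 0.0025, 0, 0, 0], [0.3, -0.0006, 0.0019, 0.0038, 0, 0, 0], [0.3, -0.0006, 0.0019, 0.0038, 0, 0, 0]]]'; python3 f.py
```

```text
clock: 10.5
tool_pos: [0.5714, 0.2477, 0.1794]
eef_rot: [0.178, 0.969, 0.0, 0.17]
contact_force: [-4.0, 2.1, 10.9]
opening: 0.626
finger_force: 50.0
axial force 11.761912411978242 tool-frame F [  0.6   1.3 -11.8] M [-0.66  0.2  -0.  ] origin above rim mm 0.8939682791739776 shift (array([-0.0048, -0.0015,  0.0009]), array([ 0.0018,  0.0012, -0.0004]))
```

In the tool's units: 0.003 m / 0.8 = 0.0038, 0.002 m / 0.8 = 0.0025.

```bash
python3 steer.py '[[[0.3, 0, 0.0006, 0.0013, 0, 0, 0], [0.3, 0, 0.0006, 0.0025, 0, 0, 0], [0.3, 0, 0.0006, 0.0038, 0, 0, 0], [0.3, 0, 0.0006, 0.0038, 0, 0, 0]]]'; python3 f.py
```

```text
clock: 10.9
tool_pos: [0.572, 0.2476, 0.1779]
eef_rot: [0.179, 0.969, 0.0, 0.17]
contact_force: [-11.9, 2.4, 24.9]
opening: 0.625
finger_force: 50.1
axial force 27.54281417159046 tool-frame F [  3.   -0.3 -27.5] M [0.03 0.63 0.03] origin above rim mm -0.6210356660696914 shift (array([-0.0048, -0.0016, -0.0006]), array([ 0.0014,  0.0016, -0.0007]))
```

In the tool's units: 0.001 m / 0.8 = 0.0013.

```bash
python3 steer.py '[[[0.3, 0, 0, 0.0013, 0, 0, 0], [0.3, 0, 0, 0.0013, 0, 0, 0], [0.3, 0, 0, 0.0013, 0, 0, 0]]]'; python3 f.py
python3 - <<'E'
from ov import *
im=np.ascontiguousarray(snapshot("scene")[:,:,::-1]);cv2.imwrite("pics/scene3.png",im)
cv2.imwrite("pics/c3.png",cv2.convertScaleAbs(crop(im,315,110,80,80,7),alpha=1.6))
E
```

```text
clock: 11.2
tool_pos: [0.572, 0.2476, 0.1778]
eef_rot: [0.179, 0.969, 0.0, 0.17]
contact_force: [-15.7, 1.5, 32.8]
opening: 0.626
finger_force: 50.1
axial force 36.14867648063253 tool-frame F [  3.5  -2.1 -36.2] M [0.41 0.73 0.02] origin above rim mm -0.7693062973705561 shift (array([-0.0048, -0.0016, -0.0008]), array([ 0.0016,  0.002 , -0.0007]))
```

View pics/c3.png

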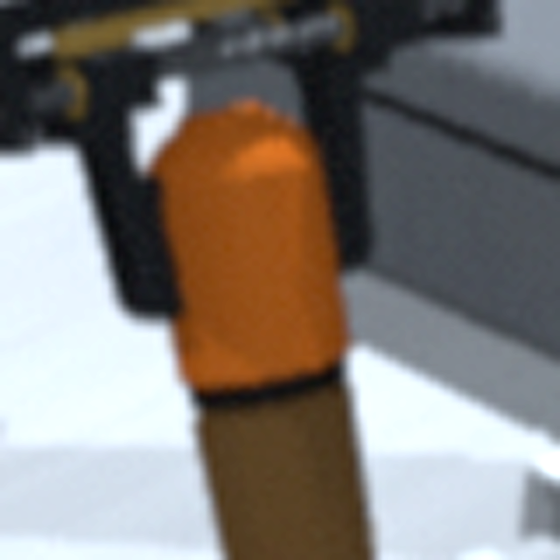

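The black collar at crop (270,390) sits straight on the bronze rim with no shank showing. The force also rose about 9 N over 0.15 mm, so it is on the hard stop. I'll unload, let go, and back off along the axis.

In the tool's units: -0.0035 m / 0.8 = -0.0044, -0.002 m / 0.8 = -0.0025.

```bash
python3 steer.py '[[[0.3, 0, 0, -0.0025, 0, 0, 0], [0.3, 0, 0, -0.0044, 0, 0, 0], [0.3, 0, 0, -0.0044, 0, 0, 0]]]'; python3 f.py
```

```text
clock: 11.55
tool_pos: [0.5719, 0.2476, 0.178]
eef_rot: [0.178, 0.969, -0.0, 0.17]
contact_force: [-1.0, 2.7, 6.5]
opening: 0.625
finger_force: 50.0
axial force 6.599049313620608 tool-frame F [-0.3  2.6 -6.6] M [-0.81  0.    0.  ] origin above rim mm -0.5351488840397017 shift (array([-0.0049, -0.0016, -0.0005]), array([ 0.0007,  0.0007, -0.0005]))
```

In the tool's units: -0.15 m / 0.8 = -0.1875, -0.13 m / 0.8 = -0.1625.

```bash
python3 steer.py '[[[0.7, 0, 0, 0, 0, 0, 0], [0.8, 0, 0, 0, 0, 0, 0], [1, 0, 0, 0, 0, 0, 0], [1, 0, 0, 0, 0, 0, 0], [1, 0, 0, 0, 0, 0, 0]]]'
python3 steer.py '[[[1, 0, 0, -0.025, 0, 0, 0], [1, 0, 0, -0.0625, 0, 0, 0], [1, 0, 0, -0.1125, 0, 0, 0], [1, 0, 0, -0.1625, 0, 0, 0], [1, 0.05, 0, -0.1875, 0, 0, 0], [1, 0.1, 0, -0.1875, 0, 0, 0], [1, 0.125, -0.05, -0.1875, 0, 0, 0], [1, 0.125, -0.1, -0.1875, 0, 0, 0], [1, 0.125, -0.125, -0.1875, 0, 0, 0], [1, 0.125, -0.125, -0.1875, 0, 0, 0]]]'
python3 - <<'E'
from to import *
from ov import *
out=[]
for n,bx in(("scene",(325,110,66,72)),("top",(100,160,66,72))):
    im=np.ascontiguousarray(snapshot(n)[:,:,::-1]);cv2.imwrite(f"pics/{n}4.png",im)
    im=cv2.convertScaleAbs(crop(im,*bx,6),alpha=1.4)
    for h,rad in((0,.026),(.008,.028),(.072,.028),(.09,.012)): draw(im,n,circ(MO+h*AX,AX,rad),bx[0],bx[1],6,(255,255,0))
    out.append(im)
cv2.imwrite("pics/c4.png",np.hstack(out))
E
```

```text
clock: 12.05
tool_pos: [0.5714, 0.2472, 0.1775]
eef_rot: [0.179, 0.969, -0.001, 0.169]
contact_force: [-0.2, 0.7, -0.7]
opening: 0.996
finger_force: 0.0
clock: 13.05
tool_pos: [0.3983, 0.1942, 0.2801]
eef_rot: [0.18, 0.969, -0.002, 0.169]
contact_force: [-0.3, -0.6, -0.1]
opening: 1.001
finger_force: 0.0
```

View pics/c4.png

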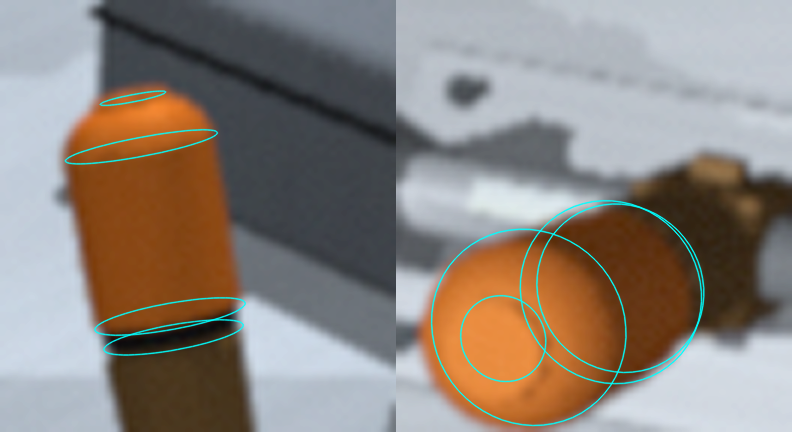

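The beacon stands in the socket with its collar on the rim (scene crop (170,338)). The clamp's lug is still at top crop (718,165), where it was before, and the robot is clear.

```bash
python3 -c "
from plant import r, ticket, readout, snapshot, camera_params
print(ticket.finish_job())"
```

```text
the job is handed in; nothing more can be done
None
```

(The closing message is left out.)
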